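Slide box into a packed rack

ROBOT

A 7-joint arm with a two-finger parallel gripper is mounted at the origin on the work surface. World frame = base frame: x ahead of the robot, y to its left, z up, the work surface at z = 0. Lengths are in m, angles in rad, forces in N, time in s.
With the tool pointing down it reaches from about 0.425 to 0.925 m from the base axis. Payload 6.8 kg.
Tool frame: the origin (TCP) lies at the very end of the fingers, on their centre line; the grasp point (between the pads) lies 19 mm behind it; x points along the fingers, y is the direction in which the jaws open and shut, and the axes are right-handed (so a half turn about x gives the same grasp; the last joint's range is limited). The gripper opens to 85 mm and grips with 20 to 120 N. Pads are 22 mm wide; open, the fingers measure 114 mm over their backs; the gripper's body (76 mm by 85 mm) begins 54 mm behind the grasp point. The pads swing forward as they close: fully open they stand 13 mm farther back than shut.
Start: joints at [-1.393, 0.477, 0.022, 1.555, -0.011, 1.109, -0.083], TCP at [0.19, 0.648, 0.231] pointing down, gripper open.
Joint ranges: [-2.96, 2.96], [-0.34, 2.1], [-1.41, 1.46], [0.24, 2.44], [-1.37, 4.51], [0.17, 1.92], [-2.96, 2.96]. Speed limits (rad/s): [2.39, 2.39, 3.14, 3.14, 3.14, 3.14, 3.14].

INTERFACE

Orientations are given as a rotation vector (axis times angle).
In Python, from bench import get_obs, grab_frame, camera_info, hand_in gives the robot as it stands.
- The arm moves only by the tool apply_moves, never from a script. Its argument "series" is text: rows parted by semicolons, each of 7 numbers parted by spaces: the turn, a rotation vector about the tool's x, y, z in rad, then the shift along the tool's x, y, z in m, then the opening, from 0 (shut) to 1 (fully open). In form: wx wy wz tx ty tz hand; .... A call has 1 to 12 rows; each row is the pose to reach, as a shift and turn from the pose commanded when the call began, along the tool's axes at that moment; what a row does not reach only later rows make up. A row lasts 1/8 s, in which the tool goes at most 62.5 mm and 10.7 degrees, less where a joint would pass 70% of its speed; a pose out of reach is approached as far as the arm can. A call with a gripper value outside its range is refused whole. The fingers move at their own pace and stop on an object; "force" is the grip in N (left out, the last holds). Time passes only in rows, so rows that repeat a pose let the fingers close. It gives the time, the measured TCP pose, the force and the opening at its end, in the units of the state.
- get_obs(): the state, without advancing time (a new reading comes with each control period).
- grab_frame(name): name is "scene" or "top"; returns the picture (420x560x3 uint8, blue, green, red); there is no depth.
- camera_info(name): a dict with "fov_y" (degrees; the focal length in pixels is half the picture's height over the tangent of half this angle, whatever the lens; pixels are square), "cx", "cy" (the principal point, pixels), "D" ([k1, k2, p1, p2, k3] as OpenCV has them; the pictures are not rectified), "rvec" (rotation vector, rad) and "tvec" (3), from world to camera coordinates, as OpenCV has them. Camera axes: x right, y down, z forward; pixel columns grow to the right and rows downward; lengths in m; the calibration is good to about 2 mm. A picture is of the moment at which its call begins. camera_info takes no time and is no camera call.
- hand_in(): hands the job in, once; it reports no verdict.
The state is a dict: "clock": time; "joints": joint angles; "qvel": joint speeds; "tau": joint torques, N m; "tcp_pos": TCP position; "orientation": TCP orientation; "contact_force": force on the tool from outside, world axes, zero at the start; "moment": the same for the moment, N m; "grip_width": finger opening in m.
Only numpy, scipy, OpenCV 4.12 (cv2) and the standard library are available. Lean on these libraries where they do the work, as an engineer would, in place of code of your own. Each camera call takes 0.05 s, during which the arm holds its last target.

TASK

Put the spare slim slide box back into the rack: stand it upright on the rack's front ledge, in line with the narrow gap in the row and tapered nose towards the gap, then slide it in from the front, gently nudging its neighbours apart, until its nose meets the sprung stop at the back of the gap and presses it in by 2 to 4 mm, no more. Do not jam it or tip the boxes in the row, leave the wide box and everything else on the bench alone, and let go at the end, the box staying in its place.

Things in the scene. Friction and masses are not known exactly. Their poses are not given: they have to be found in the camera images.
- spare_box_mid (a point): the spare: off-white plastic slide box standing alone on edge on the bench, 28 mm thick (y), 90 deep (x), 64 high, 70 to 140 g. Point at its centre, 32 mm over its underside. +x points to its nose: the last 26 mm taper from 28 to a flat tip 10 mm wide. The rear face, 45 mm behind the point, is flat, 20 mm wide between edges rounded 4 mm, with a paper label.
- spare_box_nose (a point): middle of the spare box's flat nose tip, half-way up: 45 mm along +x from its centre.
- wide_box: a wider box of the same make, 48 mm thick, 90 mm deep, 64 mm high, standing on the bench; not needed, leave it. Origin at the centre of its underside, +x to its nose.
- rack: grey rack, slick (friction about 0.15), fixed to the bench. Origin at bench level; +x to its back, +y to its fixed end wall (inner face at y = 100 mm, 66 high). Plate 6 mm thick, x -115 to 125, y -115 to 115 mm; the boxes stand on it, front faces at about x = -21. From +y to -y: box_a, box_b, gap, box_c, box_d, sliding end plate. The spare belongs in the gap.
- gap_ledge (a point): point on top of the rack's bare front ledge (x -115 to -21 mm in rack axes), before the gap: 66 mm in front of the rack's origin, 33 mm to its +y, 6 mm over the bench. The gap is 15 to 19 mm wide; its middle lies 31 to 35 mm to +y, half-way between box_b and box_c.
- box_a_mid (a point): slide box of the row, size and shape of the spare, 100 g, loose on the rack plate. Point at its centre, half-way up; +x to its nose, which rests within 2 mm of the fixed back bar (70 mm behind the rack's origin). First of the row, next to the fixed wall.
- box_b_mid (a point): slide box of the row, size and shape of the spare, 100 g, loose on the rack plate. Point at its centre, half-way up; +x to its nose, which rests within 2 mm of the fixed back bar (70 mm behind the rack's origin). Second, on the gap's +y side; it can give way only 2 to 3 mm before the fixed wall is felt through box_a.
- box_c_mid (a point): slide box of the row, size and shape of the spare, 100 g, loose on the rack plate. Point at its centre, half-way up; +x to its nose, which rests within 2 mm of the fixed back bar (70 mm behind the rack's origin). Third, on the gap's -y side; gives way together with box_d and the end plate.
- box_d_mid (a point): slide box of the row, size and shape of the spare, 100 g, loose on the rack plate. Point at its centre, half-way up; +x to its nose, which rests within 2 mm of the fixed back bar (70 mm behind the rack's origin). Last, next to the sliding end plate.
- end_plate_face (a point): sliding end plate of the row (8 mm thick, 56 mm high), held by friction of about 1.2 N; point at the middle of the face that looks to the boxes, rack axes. It slides to the rack's -y, up to 45 mm, when pushed.
- sprung_stop (a joint): how far the sprung stop pad (22 mm wide, face 10 to 40 mm over the bench) behind the gap is pressed in, m; 0 at rest, slides 9 mm to the rack's back. How far forward it is set differs each time and is not measured: at rest its face stands 46 to 66 mm behind the rack's origin. Spring: 2 N, plus 1.5 N per mm. Sliding the box between its neighbours takes 1 to 8 N.
- reagent_bottle: bystander: bottle with blue cap, 68 mm across, 150 mm high; origin under its centre.
- small_jar: bystander: amber jar, 48 mm across, 60 mm high; origin under its centre.
- beaker: bystander: glass beaker, 68 mm across, 85 mm high; origin under its centre.
- marker: bystander: white marker pen lying on the bench, 15 mm thick, 125 mm long; origin under its middle, along its x.
There are look-alikes about, which are no part of the job. Leave any purple or red look-alike of the part that bears box_a_mid alone.

How it is judged:
By the outcome, as a careful person would: the job done as asked, in the order asked, and still so for the second after the job is handed in, with the robot touching nothing.
It also fails if it takes over 67 s, if anything falls off the work surface, if the arm or the gripper's body presses on something with over 40 N, if the wrist force passes 120 N, or if a joint passes its speed limit or range.

## Working session

There is one attempt and no reset: what is moved stays moved. The work goes in short steps, Python scripts to look and compute and a tool call to move; the robot and the scene stay as the last step left them, time stands still between calls to the robot, and variables do not carry over. Pictures are saved under pics/ and viewed, and the job is handed in when it is done.

Besides the shell and the picture viewer there is one more tool, called after ">>>" as name(argument=value, ...) on one line, values as JSON. apply_moves: Moves the arm, as the interface text tells. Its arguments: {"type":"object","properties":{"series":{"type":"string"},"force":{"type":"number"}},"required":["series"]}

```bash
ls; mkdir -p pics; python3 - <<'E'
from bench import *
import cv2
for n in ("scene","top"):
    print(n,camera_info(n)); cv2.imwrite(f"pics/{n}0.png",grab_frame(n))
print(get_obs())
E
```

```text
pics
scene {'fov_y': 50.175060058979774, 'cx': 283.6451563829123, 'cy': 211.55774655063, 'D': array([-0.01347564,  0.        ,  0.        ,  0.        ,  0.        ]), 'rvec': array([ 1.5205466 ,  1.76203934, -0.96566681]), 'tvec': array([ 0.05690054, -0.2011289 ,  1.59204345])}
top {'fov_y': 47.96196721111769, 'cx': 269.97016731622637, 'cy': 212.51925842336294, 'D': array([-0.14132764,  0.        ,  0.        ,  0.        ,  0.        ]), 'rvec': array([ 2.13523378, -2.06532067,  0.24298787]), 'tvec': array([-0.01062909,  0.50283083,  1.04305534])}
{'clock': 0.1, 'joints': array([-1.39307874,  0.47773712,  0.02231463,  1.55631503, -0.01153111,
        1.10930098, -0.08311831]), 'qvel': array([-5.11121790e-04, -2.76141298e-03, -6.85225188e-04, -4.00557196e-04,
        3.21306966e-05, -6.97916955e-04, -9.60946163e-04]), 'tau': array([ 4.57763497e-03, -5.97762930e+01,  1.61358386e+00, -2.81955045e+01,
        1.27685085e-02,  5.04531810e-03,  1.88757554e-05]), 'tcp_pos': array([0.19014834, 0.64712393, 0.23042504]), 'orientation': array([ 0.22305616,  1.55928462, -0.22561779]), 'contact_force': array([-0.75386467,  0.5718077 , -0.32939626]), 'moment': array([0.00579523, 0.03205386, 0.02756067]), 'grip_width': 0.08550604851466126}
```

View pics/scene0.png

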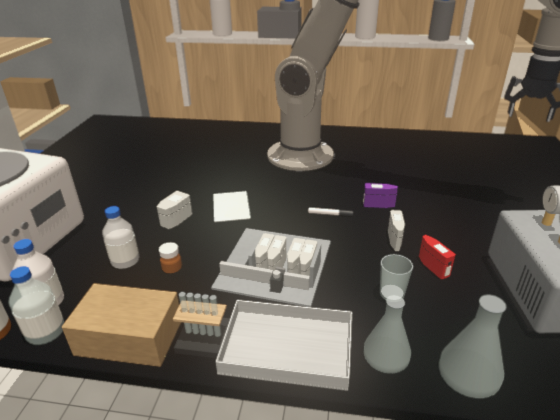

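View pics/top0.png

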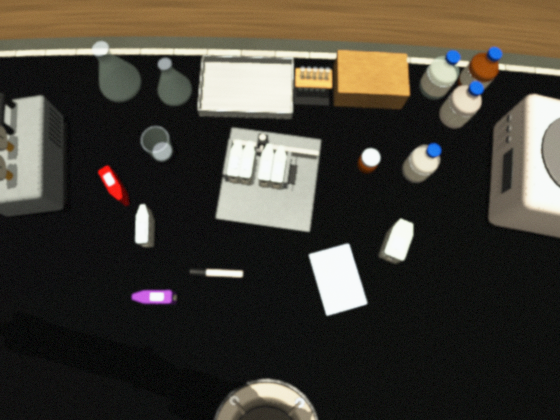

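```bash
cat > h.py <<'E'
import numpy as np, cv2
from bench import *
def cam(n):
    c=camera_info(n); f=210/np.tan(np.radians(c['fov_y']/2))
    K=np.array([[f,0,c['cx']],[0,f,c['cy']],[0,0,1]]); return K,c['D'],np.array(c['rvec'],float),np.array(c['tvec'],float)
def ray(n,uv):
    K,D,r,t=cam(n); R=cv2.Rodrigues(r)[0]
    p=cv2.undistortPoints(np.array(uv,float).reshape(-1,1,2),K,D).reshape(-1,2)
    d=np.c_[p,np.ones(len(p))]@R
    return -R.T@t,d
def onz(n,uv,z):
    o,d=ray(n,uv); return o+d*((z-o[2])/d[:,2])[:,None]
def proj(n,P):
    K,D,r,t=cam(n); return cv2.projectPoints(np.array(P,float).reshape(-1,1,3),r,t,K,D)[0].reshape(-1,2)
def crop(src,out,x0,y0,x1,y1,s):
    im=cv2.imread(src) if isinstance(src,str) else src
    cv2.imwrite(out,cv2.resize(im[y0:y1,x0:x1],None,fx=s,fy=s,interpolation=cv2.INTER_CUBIC))
E
python3 - <<'E'
from h import *
crop('pics/top0.png','pics/t_rack.png',210,120,330,235,6)
crop('pics/top0.png','pics/t_spare.png',90,150,210,240,6)
crop('pics/scene0.png','pics/s_rack.png',210,225,335,305,6)
crop('pics/scene0.png','pics/s_spare.png',360,170,460,290,5)
print(onz('top',[[144,225],[397,241],[265,180]],0))
E
```

```text
[[ 0.47431752  0.3155711   0.        ]
 [ 0.45524026 -0.30760604  0.        ]
 [ 0.5994095   0.02141198  0.        ]]
```

View pics/t_rack.png

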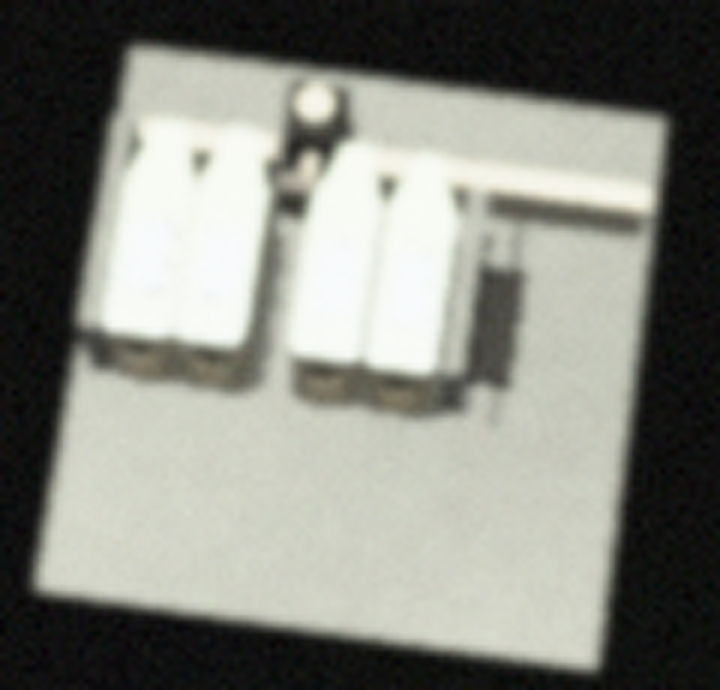

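View pics/t_spare.png

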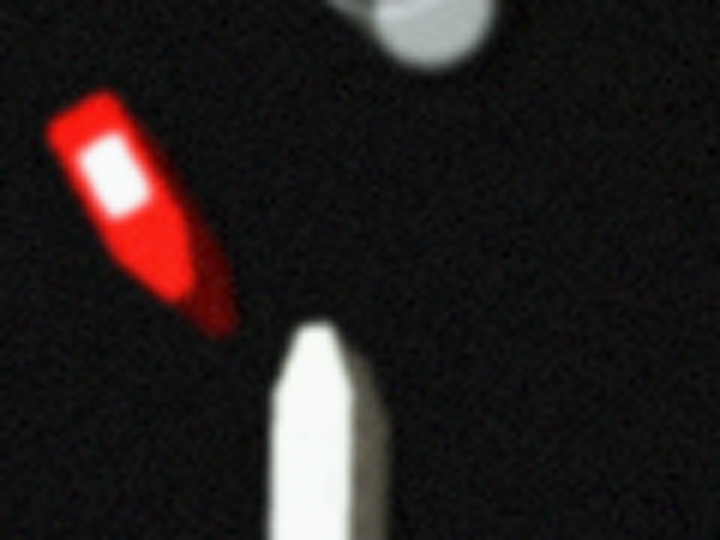

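View pics/s_rack.png

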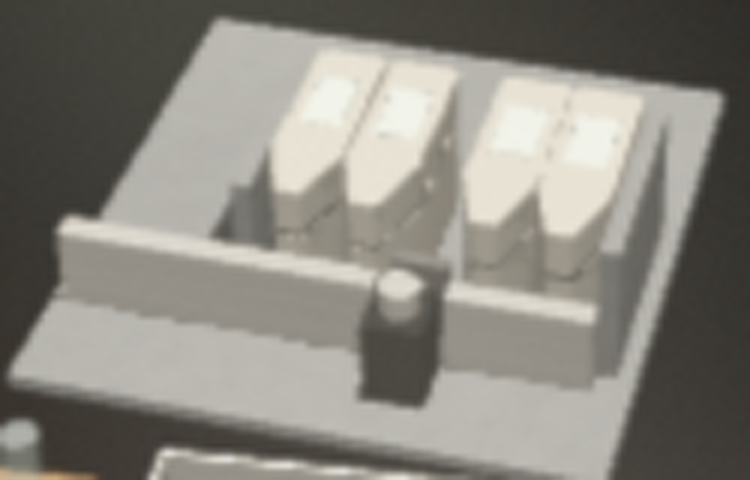

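View pics/s_spare.png

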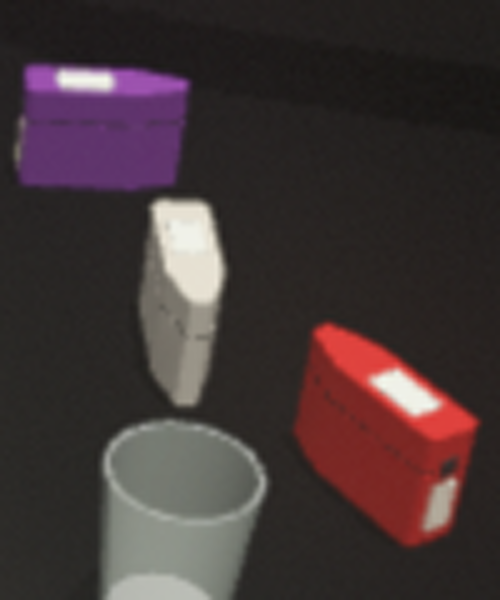

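```bash
cat > m.py <<'E'
from h import *
import sys
def refine(g,mask_thr,roi):
    x0,y0,x1,y1=roi; s=8
    sub=cv2.resize(g[y0:y1,x0:x1].astype(np.float32),None,fx=s,fy=s,interpolation=cv2.INTER_CUBIC)
    m=(sub>mask_thr).astype(np.uint8)
    cs,_=cv2.findContours(m,cv2.RETR_EXTERNAL,cv2.CHAIN_APPROX_NONE)
    out=[]
    for c in sorted(cs,key=cv2.contourArea,reverse=True):
        p=c.reshape(-1,2).astype(float); out.append(((p+.5)/s-.5+[x0,y0],cv2.contourArea(c)/s/s))
    return out
def side(P,c,ax,sgn,lat,lo,hi):
    pass
if __name__=="__main__":
    im=cv2.imread('pics/top0.png'); g=im.min(axis=2)
    # plate
    uv,a=refine(g,95,(205,118,335,240))[0]
    P=onz('top',uv,0.006)[:,:2]; r=cv2.minAreaRect(P.astype(np.float32)*1000)
    print('plate',a,r)
    # line fits around rect
    c=np.array(r[0])/1000
    ang=[np.radians(r[2]+k) for k in (0,90,180,270)]
    for th in ang:
        n=np.array([np.cos(th),np.sin(th)]); t=np.array([-n[1],n[0]])
        q=(P-c)@n; l=(P-c)@t
        s=(q>0.105)&(abs(l)<0.1)
        if s.sum()<20: continue
        vx,vy,x,y=cv2.fitLine(P[s].astype(np.float32)*1000,cv2.DIST_HUBER,0,.01,.01).ravel()
        nn=np.array([-vy,vx]); nn*=np.sign(nn@n); print('edge n ang',np.degrees(np.arctan2(nn[1],nn[0])),'off from c',nn@(np.array([x,y])-c*1000))
    # spare top
    uv,a=refine(g,180,(120,195,165,255))[0]
    P=onz('top',uv,0.064)[:,:2]*1000
    print('spare',a,cv2.minAreaRect(P.astype(np.float32)))
    uv,a=refine(g,180,(375,205,425,275))[0]
    print('wide',a,cv2.minAreaRect((onz('top',uv,0.064)[:,:2]*1000).astype(np.float32)))
    np.save('spare.npy',P)
    uv2=refine(g,180,(215,130,300,200))
    for uv,a in uv2[:4]:
        P=onz('top',uv,0.070)[:,:2]*1000; print(a,cv2.minAreaRect(P.astype(np.float32)))
E
python3 m.py
```

```text
plate 8590.0234375 ((604.255126953125, 12.215499877929688), (235.1210479736328, 243.94369506835938), 83.64911651611328)
edge n ang 84.32253 off from c 116.334227461301
edge n ang 173.64043 off from c 121.52321193490752
edge n ang -96.28388 off from c 116.92858019686855
edge n ang -6.3491497 off from c 121.3283048839618
spare 419.6640625 ((465.8439636230469, 304.08966064453125), (91.3897705078125, 29.83883285522461), 4.4860148429870605)
wide 744.703125 ((449.86639404296875, -296.48162841796875), (49.56661605834961, 91.31259155273438), 69.31926727294922)
2389.15625 ((611.6358642578125, 32.448341369628906), (165.50123596191406, 184.8573760986328), 0.9698907136917114)
1147.46875 ((643.5802001953125, 80.35494232177734), (63.82958984375, 117.23478698730469), 83.59502410888672)
27.7734375 ((687.8663330078125, 31.403953552246094), (16.16722869873047, 14.130873680114746), 2.0399816036224365)
6.8125 ((602.7733154296875, -28.821155548095703), (16.444984436035156, 3.539966344833374), 1.354989767074585)
```

```bash
cat > gap.py <<'E'
from h import *
yaw=np.radians(-6.35); R0=np.array([.5993,.0126]); ex=np.array([np.cos(yaw),np.sin(yaw)]); ey=np.array([-ex[1],ex[0]])
def r2w(x,y,z): return np.r_[R0+ex*x+ey*y,z]
def w2r(P): d=np.atleast_2d(P)[:,:2]-R0; return np.c_[d@ex,d@ey]
def prof(im,name,xs,ys,z):
    g=im.astype(np.float32)
    P=np.array([[r2w(x,y,z) for y in ys] for x in xs]).reshape(-1,3)
    uv=proj(name,P).astype(np.float32)
    return cv2.remap(g,uv[:,0].reshape(len(xs),-1).copy(),uv[:,1].reshape(len(xs),-1).copy(),cv2.INTER_CUBIC)
E
python3 - <<'E'
from gap import *
im=cv2.imread('pics/top0.png')[:,:,0]
ys=np.arange(.11,-.06,-.001)
p=prof(im,'top',np.arange(-.012,.03,.002),ys,.070)
m=p.mean(0)
print(' '.join(f"{int(round(y*1000))}:{v:.0f}" for y,v in zip(ys,m)))
xs=np.arange(-.05,.1,.001)
for y in (.076,.05,.015,-.012):
    m=prof(im,'top',xs,np.arange(y-.008,y+.008,.002),.070).mean(1)
    print(y,' '.join(f"{int(round(x*1000))}:{v:.0f}" for x,v in zip(xs,m) if x<-.01))
print('cam',ray('top',[[0,0]])[0])
S=np.load('spare.npy')
c=S.mean(0); 
for th in(4.486,):
    t=np.radians(th); a=np.array([np.cos(t),np.sin(t)]);b=np.array([-a[1],a[0]])
    u=S@a;v=S@b
    print(u.min(),u.max())
    for lo in range(0,92,6):
        s=(u>u.min()+lo)&(u<u.min()+lo+6); print(lo, v[s].max().round(1),v[s].min().round(1),((v[s].max()+v[s].min())/2).round(2))
E
```

```text
110:51 109:73 108:99 107:124 106:146 105:163 104:175 103:183 102:188 101:192 100:198 99:207 98:219 97:229 96:237 95:242 94:245 93:247 92:248 91:248 90:249 89:249 88:249 87:249 86:249 85:249 84:249 83:249 82:249 81:248 80:248 79:248 78:247 77:246 76:245 75:244 74:244 73:243 72:243 71:242 70:242 69:243 68:243 67:244 66:246 65:247 64:248 63:248 62:248 61:249 60:249 59:249 58:249 57:249 56:249 55:249 54:249 53:249 52:250 51:250 50:249 49:249 48:248 47:248 46:247 45:244 44:240 43:231 42:216 41:192 40:163 39:137 38:116 37:105 36:103 35:108 34:116 33:128 32:140 31:154 30:166 29:176 28:185 27:193 26:203 25:213 24:224 23:232 22:238 21:242 20:245 19:246 18:248 17:248 16:249 15:249 14:249 13:249 12:249 11:249 10:249 9:249 8:249 7:249 6:249 5:249 4:249 3:249 2:249 1:248 0:247 -1:245 -2:242 -3:237 -4:233 -5:230 -6:230 -7:232 -8:236 -9:241 -10:244 -11:246 -12:248 -13:248 -14:249 -15:249 -16:249 -17:249 -18:249 -19:249 -20:249 -21:249 -22:249 -23:249 -24:249 -25:249 -26:249 -27:248 -28:247 -29:247 -30:245 -31:243 -32:238 -33:230 -34:216 -35:199 -36:184 -37:175 -38:174 -39:177 -40:181 -41:183 -42:18
[... 1114 characters left out ...]
-46:189 -45:189 -44:187 -43:184 -42:180 -41:172 -40:160 -39:144 -38:127 -37:112 -36:101 -35:94 -34:91 -33:91 -32:91 -31:89 -30:85 -29:80 -28:77 -27:76 -26:79 -25:85 -24:101 -23:124 -22:152 -21:182 -20:206 -19:224 -18:234 -17:239 -16:241 -15:243 -14:243 -13:243 -12:243 -11:242
cam [0.25283665 0.00324283 1.13003512]
442.5064263427387 533.8962189327634
0 281.2 252.9 267.06
6 281.6 252.6 267.11
12 281.6 252.4 267.03
18 281.4 251.9 266.67
24 281.3 251.9 266.6
30 281.6 252.0 266.82
36 281.5 251.8 266.64
42 281.6 251.9 266.72
48 281.6 251.9 266.78
54 281.1 252.0 266.57
60 280.9 251.8 266.36
66 280.4 252.4 266.44
72 278.2 254.3 266.23
78 275.9 256.5 266.18
84 273.6 258.4 265.98
90 271.0 261.7 266.38
```

```bash
cat > plan.py <<'E'
from gap import *
from scipy.spatial.transform import Rotation as Ro
def go(pos,yaw,R=None,p=None):
    """pos target world TCP; yaw: horizontal angle(deg) of box x axis. tool x down, tool y = +-box y"""
    o=get_obs(); R=Ro.from_rotvec(o['orientation']) if R is None else R; p=o['tcp_pos'] if p is None else p
    y=np.radians(yaw); best=None
    for s in(1,-1):
        ty=s*np.array([-np.sin(y),np.cos(y),0]); tx=np.array([0,0,-1.]); tz=np.cross(tx,ty)
        T=Ro.from_matrix(np.c_[tx,ty,tz]); w=(R.inv()*T).as_rotvec()
        if best is None or np.linalg.norm(w)<np.linalg.norm(best[0]): best=(w,T)
    t=R.inv().apply(np.array(pos)-p)
    print('turn',best[0].round(4),'shift',t.round(4),'| deg',np.degrees(np.linalg.norm(best[0])).round(1))
def st():
    o=get_obs(); R=Ro.from_rotvec(o['orientation']).as_matrix()
    print('t',o['clock'],'tcp',o['tcp_pos'].round(4),'F',o['contact_force'].round(2),'M',o['moment'].round(3),'w',round(o['grip_width'],4),'\nR',R.round(4).tolist())
E
python3 - <<'E'
from plan import *
st()
y=np.radians(4.2); c=np.array([.4658,.304])
g=c-.028*np.array([np.cos(y),np.sin(y)]); print(g)
go([*g,.13],4.2); go([*g,.017],4.2)
# stop pad
for p in [(258.3,154.2),(257,154)]: print(w2r(onz('top',[p],.04)))
print('red,purple',onz('top',[[113,185],[153,297],[144,225]],.064), w2r([c]))
E
```

```text
t 0.1 tcp [0.1901 0.6471 0.2304] F [-0.75  0.57 -0.33] M [0.006 0.032 0.028] w 0.0855 
R [[-0.0004, 0.2819, 0.9594], [-0.0016, 0.9594, -0.2819], [-1.0, -0.0016, 0.0001]]
[0.43787519 0.30194933]
turn [-3.591e-01 -2.000e-04  1.600e-03] shift [ 0.1009 -0.2612  0.335 ] | deg 20.6
turn [-3.591e-01 -2.000e-04  1.600e-03] shift [ 0.2139 -0.261   0.335 ] | deg 20.6
[[0.0499447  0.03261084]]
[[0.05000085 0.03583664]]
red,purple [[0.55620284 0.38276204 0.064     ]
 [0.29726585 0.2630257  0.064     ]
 [0.46177386 0.29788226 0.064     ]] [[-0.16491028  0.27484689]]
```

>>> apply_moves(series="-0.18 0 0 0.02 -0.04 0.05 1; -0.359 0 0 0.05 -0.09 0.11 1; -0.359 0 0 0.08 -0.13 0.165 1; -0.359 0 0 0.1 -0.175 0.22 1; -0.359 0 0.001 0.1 -0.22 0.28 1; -0.359 0 0.0016 0.1 -0.261 0.335 1; -0.359 0 0.0016 0.1 -0.261 0.335 1; -0.359 0 0.0016 0.1 -0.261 0.335 1", force=30)

```text
clock: 1.1
tcp_pos: [0.4411, 0.297, 0.1308]
orientation: [-0.051, 1.57, 0.049]
contact_force: [-0.7, 1.5, 0.1]
grip_width: 0.0854
```

```bash
python3 - <<'E'
from plan import *
st()
go([.4379,.3020,.017],4.2)
E
```

```text
t 1.1 tcp [0.4411 0.297  0.1308] F [-0.69  1.46  0.15] M [ 0.046 -0.044  0.005] w 0.0854 
R [[0.0005, -0.0638, 0.998], [-0.0014, 0.998, 0.0638], [-1.0, -0.0014, 0.0004]]
turn [-0.0095  0.0004  0.0014] shift [ 0.1138  0.0054 -0.0029] | deg 0.6
```

>>> apply_moves(series="0 0 0 0.03 0 0 1; 0 0 0 0.03 0 0 1")

```text
clock: 1.35
tcp_pos: [0.4362, 0.3025, 0.0996]
orientation: [-0.059, 1.574, 0.058]
contact_force: [-0.6, -0.2, -0.4]
grip_width: 0.0853
```

```bash
python3 - <<'E'
from plan import *
st()
go([.4379,.3020,.017],4.2)
im=grab_frame('top'); crop(im,'pics/t2.png',90,170,220,300,5)
E
```

```text
t 1.35 tcp [0.4362 0.3025 0.0996] F [-0.57 -0.18 -0.38] M [ 0.053  0.014 -0.035] w 0.0853 
R [[-0.0036, -0.0742, 0.9972], [-0.001, 0.9972, 0.0742], [-1.0, -0.0007, -0.0036]]
turn [ 0.0009 -0.0036  0.0007] shift [ 0.0826 -0.0005  0.002 ] | deg 0.2
```

View pics/t2.png

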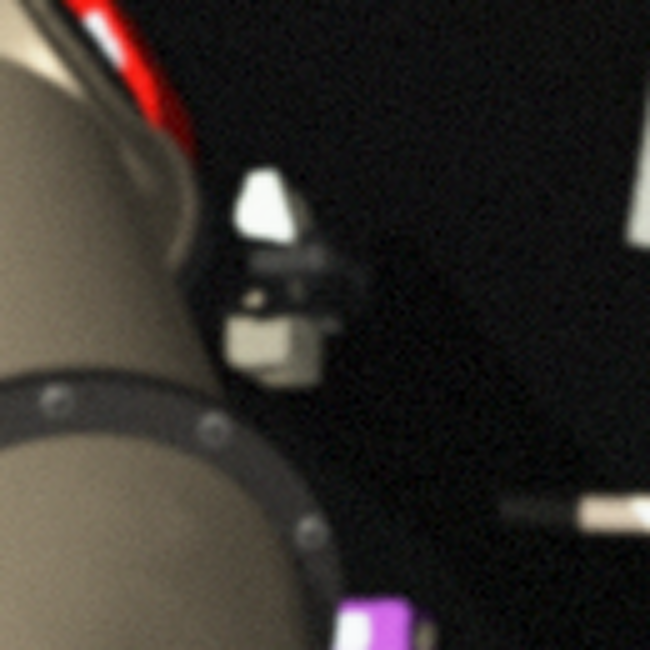

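>>> apply_moves(series="0 0 0 0.04 0 0.001 1; 0 0 0 0.072 0 0.001 1; 0 0 0 0.082 0 0.001 1; 0 0 0 0.082 0 0.001 1; 0 0 0 0.082 0 0.001 0.5; 0 0 0 0.082 0 0.001 0.2; 0 0 0 0.082 0 0.001 0.2; 0 0 0 0.082 0 0.001 0.1; 0 0 0 0.082 0 0.001 0.1", force=30)

```text
clock: 2.52
tcp_pos: [0.4395, 0.3033, 0.02]
orientation: [-0.056, 1.569, 0.059]
contact_force: [-2.0, -0.2, 5.3]
grip_width: 0.0276
```

```bash
python3 - <<'E'
from plan import *
st()
E
```

```text
t 2.525 tcp [0.4395 0.3033 0.02  ] F [-2.01 -0.22  5.28] M [-0.207  0.155  0.03 ] w 0.0276 
R [[0.0008, -0.073, 0.9973], [0.0022, 0.9973, 0.073], [-1.0, 0.0021, 0.001]]
```

>>> apply_moves(series="0 0 0 -0.005 0 0 0.1; 0 0 0 -0.03 0 0 0.1; 0 0 0 -0.08 0 0 0.1; 0 0 0 -0.09 0 0 0.1; 0 0 0 -0.09 0 0 0.1; 0 0 0 -0.09 0 0 0.1")

```text
clock: 3.28
tcp_pos: [0.4382, 0.3022, 0.108]
orientation: [-0.058, 1.572, 0.058]
contact_force: [-0.3, -0.4, -0.8]
grip_width: 0.0274
```

```bash
python3 - <<'E'
from plan import *
st()
im=grab_frame('scene'); crop(im,'pics/s3.png',330,130,480,290,4)
y=np.radians(-6.35)
# box centre is .028 ahead of TCP; target box centre rack x=-68, y=31.5
p=r2w(-.068-.028,.0315,.12); print(p); go(p,-6.35)
E
```

```text
t 3.275 tcp [0.4382 0.3022 0.108 ] F [-0.28 -0.38 -0.83] M [ 0.042  0.034 -0.022] w 0.0274 
R [[-0.0017, -0.0732, 0.9973], [-0.0, 0.9973, 0.0732], [-1.0, 0.0001, -0.0017]]
[0.50737293 0.0545245  0.12      ]
turn [ 0.1841 -0.0019  0.0002] shift [-0.0122 -0.2521  0.0508] | deg 10.5
```

View pics/s3.png

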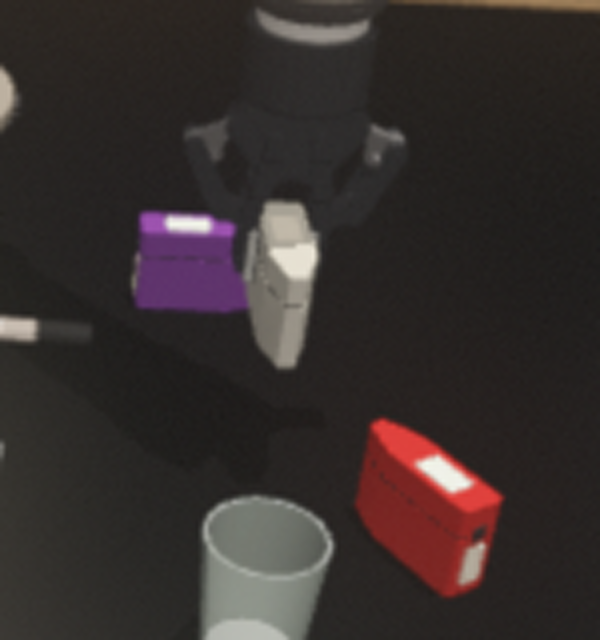

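>>> apply_moves(series="0.04 0 0 -0.002 -0.04 0.008 0.1; 0.08 0 0 -0.006 -0.095 0.018 0.1; 0.12 0 0 -0.012 -0.15 0.03 0.1; 0.16 0 0 -0.012 -0.2 0.04 0.1; 0.184 -0.001 0 -0.012 -0.24 0.048 0.1; 0.184 -0.0015 0 -0.012 -0.252 0.051 0.1; 0.184 -0.0015 0 -0.01 -0.252 0.051 0.1; 0.184 -0.0015 0 -0.0 -0.252 0.051 0.1; 0.184 -0.0015 0 0.01 -0.252 0.051 0.1; 0.184 -0.0015 0 0.01 -0.252 0.051 0.1")

```text
clock: 4.58
tcp_pos: [0.5073, 0.0561, 0.0976]
orientation: [0.087, 1.57, -0.085]
contact_force: [0.5, 1.7, -0.2]
grip_width: 0.0276
```

```bash
python3 - <<'E'
from plan import *
st()
go(r2w(-.096,.0315,.027),-6.35)
im=grab_frame('top'); crop(im,'pics/t4.png',200,120,340,260,5)
im=grab_frame('scene'); crop(im,'pics/s4.png',190,150,350,310,4)
E
```

```text
t 4.575 tcp [0.5073 0.0561 0.0976] F [ 0.47  1.66 -0.17] M [-0.002  0.017 -0.007] w 0.0276 
R [[-0.0008, 0.1089, 0.994], [0.0012, 0.994, -0.1089], [-1.0, 0.0011, -0.001]]
turn [ 0.0017 -0.001  -0.0011] shift [ 0.0706 -0.0016  0.0003] | deg 0.1
```

View pics/t4.png

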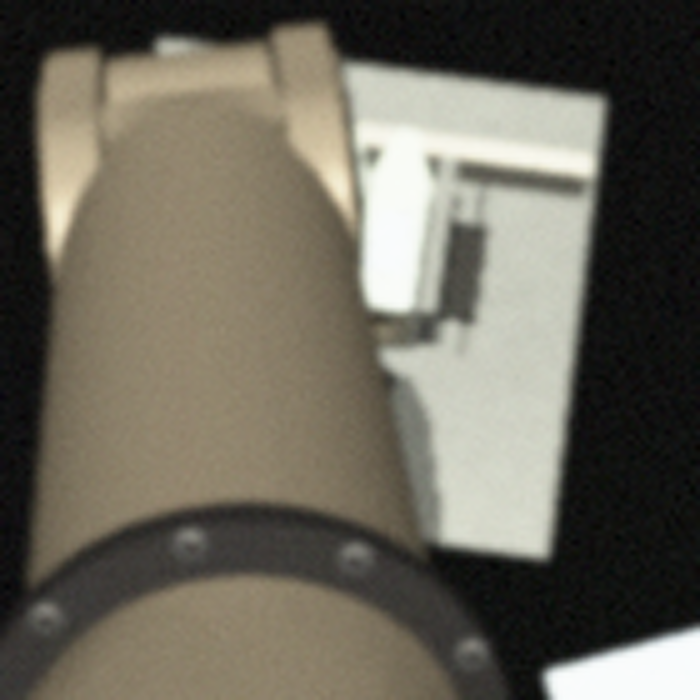

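View pics/s4.png

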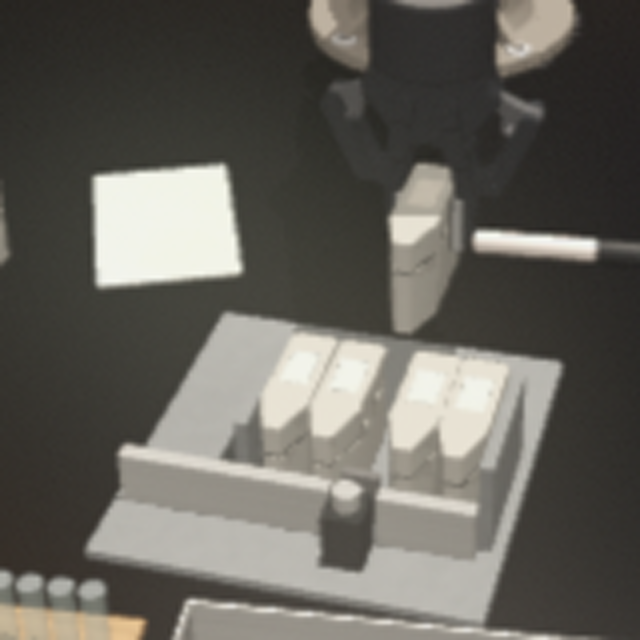

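>>> apply_moves(series="0 0 0 0.03 -0.0005 0 0.1; 0 0 0 0.055 -0.0005 0 0.1; 0 0 0 0.065 -0.0005 0 0.1; 0 0 0 0.067 -0.0005 0 0.1; 0 0 0 0.067 -0.0005 0 0.1; 0 0 0 0.067 -0.0005 0 0.1")

```text
clock: 5.42
tcp_pos: [0.5091, 0.055, 0.0327]
orientation: [0.089, 1.566, -0.085]
contact_force: [-0.1, -0.2, 0.2]
grip_width: 0.0278
```

```bash
python3 - <<'E'
from plan import *
st()
go(r2w(-.096,.0315,.027),-6.35)
im=grab_frame('scene'); cv2.imwrite('pics/s5f.png',im); crop(im,'pics/s5.png',210,190,330,290,6)
E
```

```text
t 5.425 tcp [0.5091 0.055  0.0327] F [-0.07 -0.16  0.21] M [-0.01   0.019 -0.045] w 0.0278 
R [[0.0031, 0.1107, 0.9938], [0.0019, 0.9939, -0.1107], [-1.0, 0.0023, 0.0029]]
turn [-0.0001  0.0029 -0.0023] shift [ 0.0057 -0.0007 -0.0017] | deg 0.2
```

View pics/s5.png

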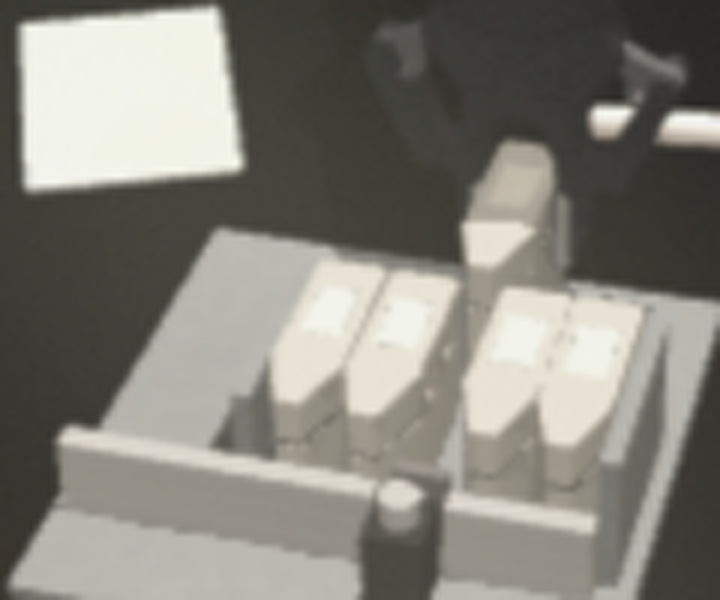

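```bash
python3 - <<'E'
from plan import *
def px(a): return [[210+(x+.5)/6-.5,190+(y+.5)/6-.5] for x,y in a]
print('nose top', w2r(onz('scene',px([(467,265),(503,267)]),.077))*1000)
print('c right edge',w2r(onz('scene',px([(461,282),(420,360),(405,390)]),.070))*1000)
print('b left edge',w2r(onz('scene',px([(500,293),(466,378)]),.070))*1000)
print('proj nose expected',proj('scene',[r2w(-.022,.0365,.077),r2w(-.022,.0265,.077)]))
# edges via profile in scene
im=cv2.imread('pics/scene0.png')[:,:,2]
ys=np.arange(.10,-.05,-.001)
m=prof(im,'scene',np.arange(-.012,.03,.002),ys,.070).mean(0)
print(' '.join(f"{int(round(y*1000))}:{v:.0f}" for y,v in zip(ys,m)))
E
```

```text
nose top [[-20.81084434  27.54742396]
 [-22.99632057  41.66289307]]
c right edge [[-18.47016299  25.6529875 ]
 [ 33.72886596  23.3378383 ]
 [ 52.66829671  22.77461198]]
b left edge [[-15.18304445  42.40691262]
 [ 40.04454867  43.1055745 ]]
proj nose expected [[291.19968652 234.00876303]
 [287.1172942  233.40074069]]
100:189 99:208 98:224 97:231 96:232 95:231 94:231 93:234 92:236 91:238 90:239 89:238 88:238 87:238 86:238 85:238 84:238 83:238 82:238 81:238 80:238 79:237 78:235 77:232 76:231 75:230 74:229 73:225 72:221 71:219 70:223 69:228 68:231 67:232 66:233 65:234 64:236 63:238 62:238 61:237 60:237 59:237 58:237 57:238 56:238 55:238 54:238 53:238 52:238 51:238 50:237 49:235 48:234 47:232 46:231 45:228 44:222 43:212 42:199 41:190 40:185 39:183 38:183 37:182 36:180 35:177 34:174 33:172 32:170 31:164 30:157 29:152 28:152 27:159 26:173 25:193 24:213 23:226 22:231 21:232 20:232 19:234 18:235 17:236 16:237 15:237 14:238 13:238 12:238 11:238 10:238 9:237 8:237 7:237 6:237 5:237 4:236 3:234 2:232 1:231 0:229 -1:225 -2:215 -3:203 -4:197 -5:203 -6:216 -7:227 -8:231 -9:231 -10:230 -11:231 -12:232 -13:235 -14:237 -15:238 -16:238 -17:238 -18:239 -19:239 -20:239 -21:238 -22:238 -23:238 -24:238 -25:238 -26:236 -27:234 -28:232 -29:231 -30:230 -31:225 -32:217 -33:206 -34:196 -35:189 -36:186 -37:185 -38:185 -39:185 -40:185 -41:185 -42:185 -43:185 -44:185 -45:185 -46:185 -47:185 -48:185 -49:185 -50:185
```

```bash
python3 - <<'E'
from plan import *
im=cv2.imread('pics/s5f.png'); 
x0,y0,s=270,205,14
c=cv2.resize(im[y0:y0+42,x0:x0+50],None,fx=s,fy=s,interpolation=cv2.INTER_CUBIC)
c=np.clip((c.astype(float)-100)*1.7,0,255).astype(np.uint8)
B=lambda x,y,z:r2w(x,y,z)
tcp=w2r(get_obs()['tcp_pos'][:2])[0]; print(tcp)
cx,cy=tcp[0]+.028,tcp[1]
for z in(.0127,.0767):
  pts=[r2w(cx+a,cy+b,z) for a,b in((45,5),(45,-5),(19,-14),(-41,-14),(-45,-10),(-45,10),(-41,14),(19,14))] if 0 else [r2w(cx+a/1e3,cy+b/1e3,z) for a,b in((45,5),(45,-5),(19,-14),(-41,-14),(-45,-10),(-45,10),(-41,14),(19,14))]
  uv=(proj('scene',pts)-[x0,y0]+.5)*s-.5
  cv2.polylines(c,[uv.round().astype(np.int32)],True,(0,0,255) if z>.05 else (0,255,0),1)
cv2.imwrite('pics/s5z.png',c)
E
```

```text
[-0.09439764  0.03219751]
```

View pics/s5z.png

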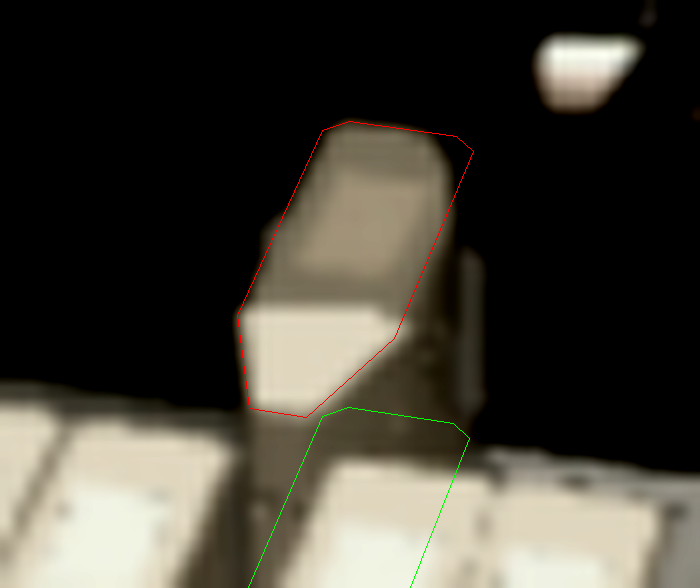

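>>> apply_moves(series="0 0.002 -0.002 0.004 0 -0.002 0.1; 0 0.003 -0.002 0.006 0 -0.002 0.1; 0 0.003 -0.002 0.007 0 -0.002 0.1; 0 0.003 -0.002 0.007 0 -0.002 0.1")

```text
clock: 5.98
tcp_pos: [0.5068, 0.0553, 0.0259]
orientation: [0.087, 1.57, -0.087]
contact_force: [-3.8, -0.2, 13.6]
grip_width: 0.0274
```

```bash
python3 - <<'E'
from plan import *
st(); print(w2r(get_obs()['tcp_pos'])*1000)
E
```

```text
t 5.975 tcp [0.5068 0.0553 0.0259] F [-3.77 -0.22 13.59] M [-0.029  0.661  0.008] w 0.0274 
R [[-0.0009, 0.1108, 0.9938], [0.0004, 0.9938, -0.1108], [-1.0, 0.0003, -0.001]]
[[-96.6215454   32.20645355]]
```

>>> apply_moves(series="0 0 0 -0.001 0 0 0.1; 0 0 0 -0.0015 0 0 0.1; 0 0 0 -0.0015 0 0 0.5; 0 0 0 -0.002 0 0 0.6; 0 0 0 -0.002 0 0 0.6; 0 0 0 -0.002 0 0 0.6")

```text
clock: 6.72
tcp_pos: [0.5065, 0.0552, 0.0269]
orientation: [0.087, 1.571, -0.087]
contact_force: [0.3, -0.8, 0.9]
grip_width: 0.0515
```

```bash
python3 - <<'E'
from plan import *
st(); print(w2r(get_obs()['tcp_pos'])*1000)
im=grab_frame('scene'); cv2.imwrite('pics/s6f.png',im); crop(im,'pics/s6.png',260,195,330,265,9)
E
```

```text
t 6.725 tcp [0.5065 0.0552 0.0269] F [ 0.27 -0.75  0.89] M [-0.001  0.053  0.006] w 0.0515 
R [[-0.0015, 0.1106, 0.9939], [-0.0001, 0.9939, -0.1106], [-1.0, -0.0002, -0.0015]]
[[-96.93104247  32.02872095]]
```

View pics/s6.png

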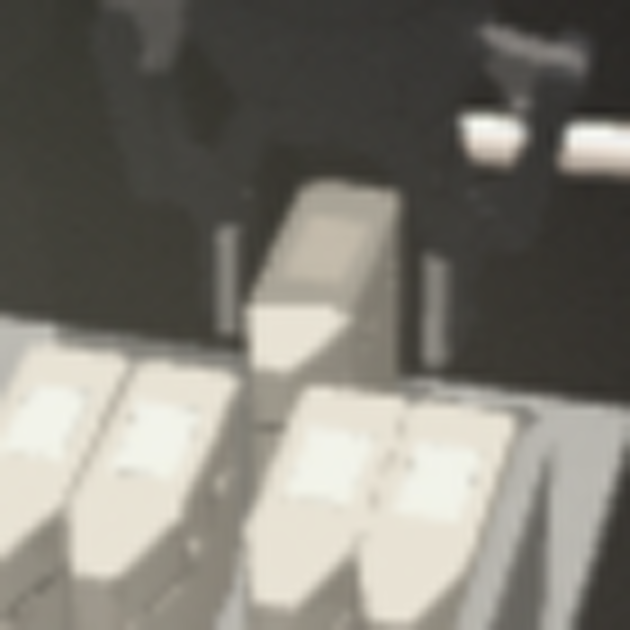

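>>> apply_moves(series="0 0 0 -0.002 0 0 0.6; 0 0 0 -0.002 0 0 0.3; 0 0 0 -0.002 0 0 0.15; 0 0 0 -0.002 0 0 0.15; 0 0 0 -0.002 0 0 0.15; 0 0 0 -0.002 0 0 0.15", force=25)

```text
clock: 7.52
tcp_pos: [0.5067, 0.0552, 0.0291]
orientation: [0.087, 1.57, -0.087]
contact_force: [-0.2, 0.3, 5.1]
grip_width: 0.0279
```

```bash
python3 - <<'E'
from plan import *
st(); print(w2r(get_obs()['tcp_pos'])*1000)
E
```

```text
t 7.525 tcp [0.5067 0.0552 0.0291] F [-0.18  0.3   5.05] M [-0.012  0.1    0.056] w 0.0279 
R [[-0.0012, 0.1107, 0.9939], [0.0, 0.9939, -0.1107], [-1.0, -0.0001, -0.0011]]
[[-96.7400095   32.07914243]]
```

>>> apply_moves(series="0 0 0 -0.0006 0 0.001 0.15; 0 0 0 -0.0006 0 0.003 0.15; 0 0 0 -0.0006 0 0.005 0.15; 0 0 0 -0.0006 0 0.007 0.15; 0 0 0 -0.0006 0 0.009 0.15; 0 0 0 -0.0006 -0.0003 0.011 0.15; 0 0 0 -0.0006 -0.0006 0.013 0.15; 0 0 0 -0.0006 -0.001 0.015 0.15; 0 0 0 -0.0006 -0.001 0.015 0.15")

```text
clock: 8.65
tcp_pos: [0.5215, 0.0524, 0.0295]
orientation: [0.087, 1.57, -0.087]
contact_force: [-0.6, 0.6, -0.9]
grip_width: 0.028
```

```bash
cat > s.py <<'E'
from plan import *
o=get_obs(); st(); print('rack',(w2r(o['tcp_pos'])*1000).round(2)); F=o['contact_force'][:2]; print('F rack xy',(F@ex).round(2),(F@ey).round(2))
E
python3 s.py; python3 - <<'E'
from plan import *
im=grab_frame('scene'); crop(im,'pics/s7.png',220,205,320,280,7)
E
```

```text
t 8.65 tcp [0.5215 0.0524 0.0295] F [-0.59  0.62 -0.88] M [ 0.017 -0.011  0.033] w 0.028 
R [[-0.0014, 0.1108, 0.9938], [-0.0001, 0.9938, -0.1108], [-1.0, -0.0003, -0.0014]]
rack [[-81.75  30.96]]
F rack xy -0.65 0.55
```

View pics/s7.png

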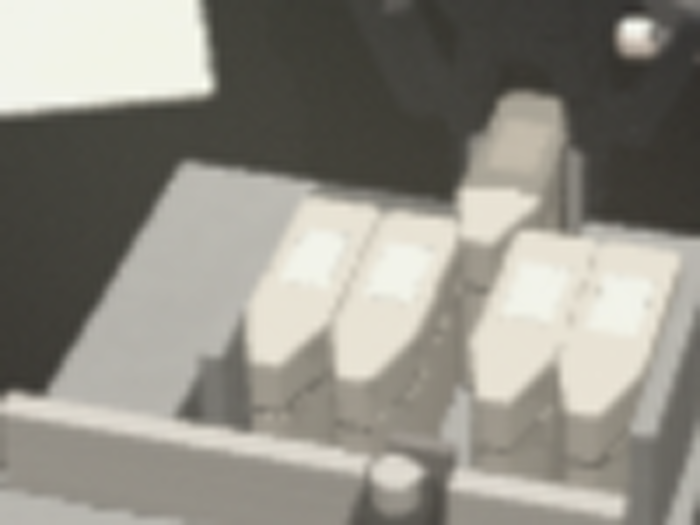

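>>> apply_moves(series="0 0 0 0 -0.0002 0.0015 0.15; 0 0 0 0 -0.0004 0.003 0.15; 0 0 0 0 -0.0006 0.0045 0.15; 0 0 0 0 -0.0008 0.006 0.15; 0 0 0 0 -0.001 0.0075 0.15; 0 0 0 0 -0.001 0.0075 0.15")

```text
clock: 9.45
tcp_pos: [0.5288, 0.0506, 0.0295]
orientation: [0.087, 1.57, -0.087]
contact_force: [0.1, 0.4, -0.6]
grip_width: 0.0277
```

```bash
python3 s.py
```

```text
t 9.45 tcp [0.5288 0.0506 0.0295] F [ 0.08  0.38 -0.59] M [ 0.008  0.028 -0.033] w 0.0277 
R [[-0.0014, 0.1107, 0.9939], [-0.0001, 0.9939, -0.1107], [-1.0, -0.0003, -0.0014]]
rack [[-74.28  29.99]]
F rack xy 0.03 0.39
```

>>> apply_moves(series="0 0 0 0 -0.0001 0.0015 0.15; 0 0 0 0 -0.0002 0.003 0.15; 0 0 0 0 -0.0003 0.0045 0.15; 0 0 0 0 -0.0004 0.006 0.15; 0 0 0 0 -0.0005 0.0075 0.15; 0 0 0 0 -0.0005 0.0085 0.15; 0 0 0 0 -0.0005 0.0085 0.15")

```text
clock: 10.32
tcp_pos: [0.5372, 0.0492, 0.0295]
orientation: [0.087, 1.57, -0.087]
contact_force: [-1.1, 1.6, -1.1]
grip_width: 0.0279
```

```bash
python3 s.py; python3 - <<'E'
from plan import *
im=grab_frame('scene'); crop(im,'pics/s8.png',220,205,320,280,7)
E
```

```text
t 10.325 tcp [0.5372 0.0492 0.0295] F [-1.11  1.6  -1.14] M [0.417 0.232 0.011] w 0.0279 
R [[-0.0013, 0.1106, 0.9939], [-0.0001, 0.9939, -0.1106], [-1.0, -0.0002, -0.0013]]
rack [[-65.76  29.52]]
F rack xy -1.28 1.47
```

View pics/s8.png

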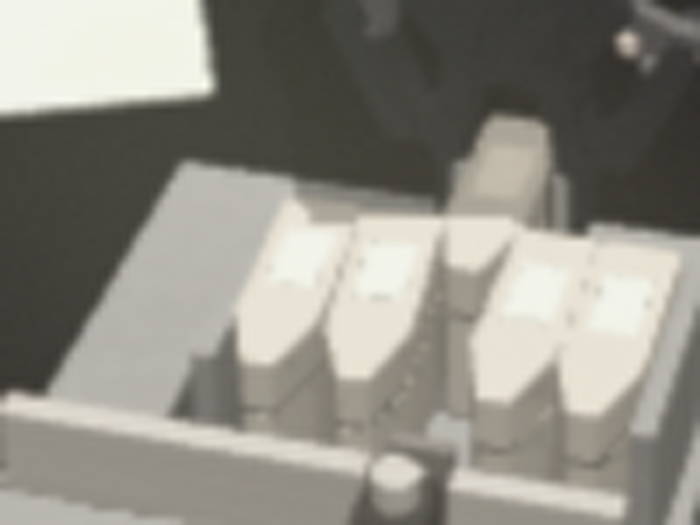

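>>> apply_moves(series="0 0 0 0 0 0.002 0.15; 0 0 0 0 0 0.004 0.15; 0 0 0 0 0 0.006 0.15; 0 0 0 0 0 0.008 0.15; 0 0 0 0 0 0.01 0.15; 0 0 0 0 0 0.012 0.15; 0 0 0 0 0 0.012 0.15")

```text
clock: 11.25
tcp_pos: [0.5494, 0.0478, 0.0295]
orientation: [0.087, 1.57, -0.087]
contact_force: [0.8, 1.2, -1.3]
grip_width: 0.0277
```

```bash
python3 s.py
```

```text
t 11.25 tcp [0.5494 0.0478 0.0295] F [ 0.77  1.16 -1.35] M [ 0.34  -0.02   0.086] w 0.0277 
R [[-0.0009, 0.1106, 0.9939], [-0.0001, 0.9939, -0.1106], [-1.0, -0.0002, -0.0009]]
rack [[-53.5  29.5]]
F rack xy 0.63 1.23
```

>>> apply_moves(series="0 0 0 0 0 0.002 0.15; 0 0 0 0 0 0.004 0.15; 0 0 0 0 0 0.006 0.15; 0 0 0 0 0 0.008 0.15; 0 0 0 0 0 0.01 0.15; 0 0 0 0 0 0.01 0.15; 0 0 0 0 0 0.01 0.15")

```text
clock: 12.12
tcp_pos: [0.5591, 0.0467, 0.0295]
orientation: [0.087, 1.57, -0.087]
contact_force: [0.1, 0.9, -1.3]
grip_width: 0.0276
```

```bash
python3 s.py; python3 - <<'E'
from plan import *
im=grab_frame('scene'); cv2.imwrite('pics/s9f.png',im); crop(im,'pics/s9.png',220,205,320,280,7)
E
```

```text
t 12.125 tcp [0.5591 0.0467 0.0295] F [ 0.1   0.85 -1.34] M [ 0.186 -0.041  0.052] w 0.0276 
R [[-0.0011, 0.1108, 0.9938], [-0.0002, 0.9938, -0.1108], [-1.0, -0.0003, -0.0011]]
rack [[-43.69  29.4 ]]
F rack xy 0.01 0.86
```

View pics/s9.png

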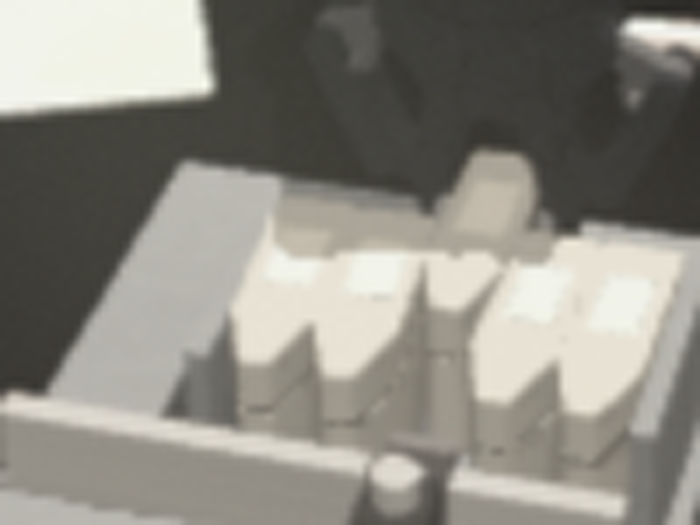

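>>> apply_moves(series="0 0 0 0.0004 0 0 0.3; 0 0 0 0.0004 0 0 0.6; 0 0 0 0.0004 0 0 0.6; 0 0 0 0.0004 0 0 0.6; 0 0 0 -0.02 0 0 0.6; 0 0 0 -0.06 0 0 0.6; 0 0 0 -0.08 0 0 0.4; 0 0 0 -0.08 0 -0.02 0; 0 0 0 -0.08 0 -0.04 0; 0 0 0 -0.08 0 -0.04 0; 0 0 0 -0.08 0 -0.04 0")

```text
clock: 13.55
tcp_pos: [0.5201, 0.0512, 0.1097]
orientation: [0.087, 1.57, -0.087]
contact_force: [0.7, -0.1, 0.7]
grip_width: -0.0001
```

```bash
python3 s.py; python3 - <<'E'
from plan import *
im=grab_frame('scene'); cv2.imwrite('pics/s10f.png',im); crop(im,'pics/s10.png',220,205,320,280,7)
go(r2w(-.084,.0295,.014),-6.35)
E
```

```text
t 13.55 tcp [0.5201 0.0512 0.1097] F [ 0.75 -0.11  0.73] M [-0.007  0.008  0.   ] w -0.0001 
R [[-0.0005, 0.1106, 0.9939], [0.0, 0.9939, -0.1106], [-1.0, -0.0, -0.0005]]
rack [[-83.03  29.64]]
F rack xy 0.76 -0.03
turn [-0.0002 -0.0006  0.0001] shift [ 0.0956 -0.0001 -0.001 ] | deg 0.0
```

View pics/s10.png

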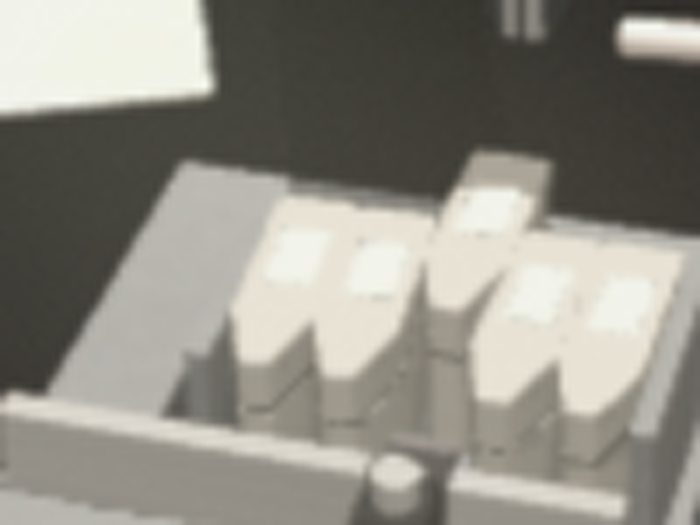

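>>> apply_moves(series="0 0 0 0.04 0 -0.003 0; 0 0 0 0.08 0 -0.003 0; 0 0 0 0.094 0 -0.003 0; 0 0 0 0.094 0 -0.003 0; 0 0 0 0.094 0 0 0; 0 0 0 0.094 0 0.002 0; 0 0 0 0.094 0 0.004 0; 0 0 0 0.094 0 0.006 0; 0 0 0 0.094 0 0.007 0; 0 0 0 0.094 0 0.007 0")

```text
clock: 14.85
tcp_pos: [0.5261, 0.0504, 0.0155]
orientation: [0.087, 1.571, -0.087]
contact_force: [0.1, 0.4, -0.5]
grip_width: -0.0002
```

```bash
python3 s.py
```

```text
t 14.85 tcp [0.5261 0.0504 0.0155] F [ 0.14  0.38 -0.55] M [-0.02   0.069 -0.025] w -0.0002 
R [[-0.0015, 0.1106, 0.9939], [-0.0001, 0.9939, -0.1106], [-1.0, -0.0003, -0.0015]]
rack [[-76.93  29.51]]
F rack xy 0.1 0.39
```

>>> apply_moves(series="0 0 0 0 0 0.0015 0; 0 0 0 0 0 0.003 0; 0 0 0 0 0 0.004 0; 0 0 0 0 0 0.005 0; 0 0 0 0 0 0.005 0")

```text
clock: 15.48
tcp_pos: [0.5311, 0.0499, 0.0155]
orientation: [0.087, 1.57, -0.087]
contact_force: [0.3, -0.2, -0.5]
grip_width: -0.0002
```

```bash
python3 s.py
```

```text
t 15.475 tcp [0.5311 0.0499 0.0155] F [ 0.25 -0.18 -0.49] M [-0.042  0.017 -0.   ] w -0.0002 
R [[-0.0015, 0.1106, 0.9939], [-0.0001, 0.9939, -0.1106], [-1.0, -0.0003, -0.0014]]
rack [[-71.88  29.49]]
F rack xy 0.27 -0.15
```

>>> apply_moves(series="0 0 0 0 0 0.0015 0; 0 0 0 0 0 0.003 0; 0 0 0 0 0 0.004 0; 0 0 0 0 0 0.005 0; 0 0 0 0 0 0.006 0; 0 0 0 0 0 0.006 0")

```text
clock: 16.23
tcp_pos: [0.5372, 0.0493, 0.0155]
orientation: [0.087, 1.57, -0.087]
contact_force: [-0.2, -0.1, -0.2]
grip_width: -0.0
```

```bash
python3 s.py; python3 - <<'E'
from plan import *
im=grab_frame('scene'); cv2.imwrite('pics/s11f.png',im); crop(im,'pics/s11.png',220,205,320,280,7)
E
```

```text
t 16.225 tcp [0.5372 0.0493 0.0155] F [-0.23 -0.14 -0.19] M [-0.014  0.052 -0.013] w -0.0 
R [[-0.0013, 0.1106, 0.9939], [-0.0, 0.9939, -0.1106], [-1.0, -0.0002, -0.0012]]
rack [[-65.77  29.56]]
F rack xy -0.21 -0.17
```

View pics/s11.png

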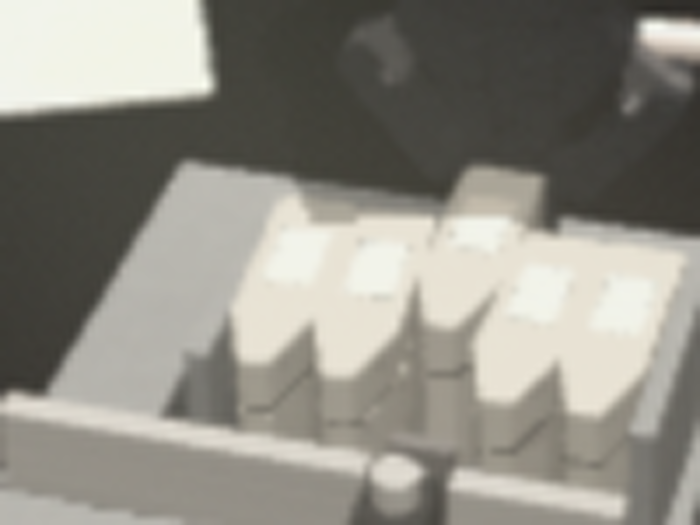

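```bash
cat > nose.py <<'E'
from plan import *
import sys
# nose tip x: brightness profile along rack x at tip centre (top face bright -> nose front face darker)
def nose(f,y=.0295):
    im=cv2.imread(f)[:,:,2]; xs=np.arange(-.01,.09,.0005)
    m=prof(im,'scene',xs,np.arange(y-.003,y+.0031,.001),.070).mean(1)
    d=np.gradient(cv2.GaussianBlur(m.reshape(-1,1).astype(np.float32),(1,7),0).ravel()); i=d[40:].argmin()+40
    # half crossing
    hi=np.median(m[max(0,i-16):i-6]); lo=np.median(m[i+6:i+14]); t=(hi+lo)/2
    j=np.where((m[:-1]>=t)&(m[1:]<t))[0]; j=j[np.abs(j-i).argmin()]
    return xs[i]*1000,(xs[j]+(m[j]-t)/(m[j]-m[j+1])*.0005)*1000,hi,lo
for f in sys.argv[1:]: print(f,np.round(nose(f),2))
E
python3 nose.py pics/s9f.png pics/s10f.png pics/s11f.png
python3 - <<'E'
from plan import *
im=cv2.imread('pics/top0.png'); crop(im,'pics/t_stop.png',245,135,285,165,16)
E
```

```text
pics/s9f.png [ 28.5   28.37 232.32 155.98]
pics/s10f.png [ 28.5   28.38 231.94 156.8 ]
pics/s11f.png [ 37.5   37.76 232.12 155.2 ]
```

View pics/t_stop.png

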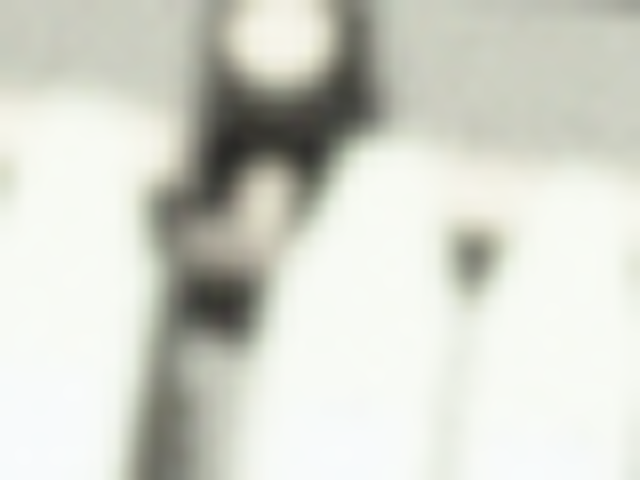

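```bash
python3 - <<'E'
from plan import *
q=lambda x,y:[[245+(x+.5)/16-.5,135+(y+.5)/16-.5]]
print(w2r(onz('top',q(222,268),.04))*1000,w2r(onz('top',q(218,345),.010))*1000,w2r(onz('top',q(218,345),.006))*1000)
# check bias: nose of box c/d... bar front at rack x=70?; box_a nose
print('bar/box noses', w2r(onz('top',[[245+470/16,135+235/16]],.07))*1000)
E
```

```text
[[57.49447871 33.48859288]] [[55.72245777 34.42163738]] [[57.14750336 34.71463112]]
bar/box noses [[55.97318518 -5.83598295]]
```

>>> apply_moves(series="0 0 0 0 0 0.0015 0; 0 0 0 0 0 0.003 0; 0 0 0 0 0 0.0045 0; 0 0 0 0 0 0.006 0; 0 0 0 0 0 0.0075 0; 0 0 0 0 0 0.009 0; 0 0 0 0 0 0.0105 0; 0 0 0 0 0 0.012 0; 0 0 0 0 0 0.013 0")

```text
clock: 17.4
tcp_pos: [0.5501, 0.0477, 0.0155]
orientation: [0.087, 1.57, -0.087]
contact_force: [-0.7, -0.2, 0.5]
grip_width: -0.0002
```

```bash
python3 s.py; python3 - <<'E'
from plan import *
im=grab_frame('scene'); cv2.imwrite('pics/s12f.png',im); crop(im,'pics/s12.png',220,205,320,280,7)
E
python3 nose.py pics/s12f.png; python3 s.py|tail -2
```

```text
t 17.4 tcp [0.5501 0.0477 0.0155] F [-0.71 -0.19  0.47] M [0.023 0.114 0.006] w -0.0002 
R [[-0.0014, 0.1107, 0.9939], [-0.0001, 0.9939, -0.1107], [-1.0, -0.0003, -0.0014]]
rack [[-52.79  29.49]]
F rack xy -0.68 -0.27
pics/s12f.png [ 51.    51.02 232.3  154.72]
rack [[-52.72  29.54]]
F rack xy 0.32 0.45
```

View pics/s12.png

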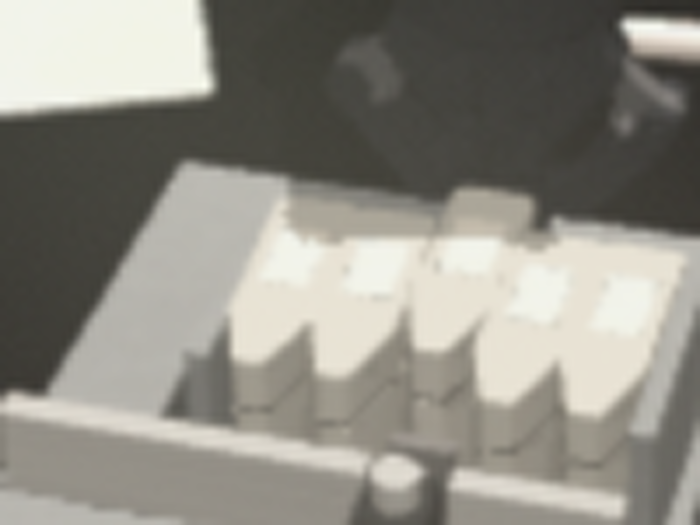

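>>> apply_moves(series="0 0 0 0 0 0.001 0; 0 0 0 0 0 0.002 0; 0 0 0 0 0 0.002 0")

```text
clock: 17.82
tcp_pos: [0.5521, 0.0476, 0.0155]
orientation: [0.087, 1.57, -0.087]
contact_force: [0.0, 0.0, 0.1]
grip_width: 0.0001
```

>>> apply_moves(series="0 0 0 0 0 0.001 0; 0 0 0 0 0 0.001 0")

```text
clock: 18.08
tcp_pos: [0.553, 0.0475, 0.0154]
orientation: [0.087, 1.57, -0.087]
contact_force: [-0.3, 0.2, -0.3]
grip_width: -0.0001
```

>>> apply_moves(series="0 0 0 0 0 0.001 0; 0 0 0 0 0 0.001 0")

```text
clock: 18.32
tcp_pos: [0.5541, 0.0474, 0.0155]
orientation: [0.087, 1.57, -0.087]
contact_force: [-0.5, -0.3, 0.7]
grip_width: -0.0
```

```bash
python3 s.py|tail -2
```

```text
rack [[-48.81  29.53]]
F rack xy -0.48 -0.33
```

>>> apply_moves(series="0 0 0 0 0 0.001 0; 0 0 0 0 0 0.001 0; 0 0 0 0 0 0.001 0")

```text
clock: 18.7
tcp_pos: [0.555, 0.0472, 0.0154]
orientation: [0.087, 1.57, -0.087]
contact_force: [-0.6, 0.9, -0.5]
grip_width: -0.0001
```

>>> apply_moves(series="0 0 0 0 0 0.0005 0; 0 0 0 0 0 0.001 0; 0 0 0 0 0 0.001 0")

```text
clock: 19.08
tcp_pos: [0.556, 0.0471, 0.0154]
orientation: [0.087, 1.571, -0.087]
contact_force: [-0.9, -0.9, 0.0]
grip_width: -0.0001
```

```bash
python3 s.py; python3 - <<'E'
from plan import *
im=grab_frame('scene'); cv2.imwrite('pics/s13f.png',im)
E
python3 nose.py pics/s13f.png; python3 s.py|tail -2
```

```text
t 19.075 tcp [0.556  0.0471 0.0154] F [-0.9  -0.91  0.  ] M [-0.016  0.039  0.007] w -0.0001 
R [[-0.0015, 0.1106, 0.9939], [-0.0001, 0.9939, -0.1106], [-1.0, -0.0002, -0.0015]]
rack [[-46.9   29.51]]
F rack xy -0.8 -1.0
pics/s13f.png [ 57.    57.06 232.27 153.98]
rack [[-46.9   29.51]]
F rack xy -0.47 -0.36
```

>>> apply_moves(series="0 0 0 0 0 0.0005 0; 0 0 0 0 0 0.001 0; 0 0 0 0 0 0.001 0")

```text
clock: 19.5
tcp_pos: [0.5569, 0.047, 0.0154]
orientation: [0.087, 1.57, -0.087]
contact_force: [-0.3, 0.1, -0.2]
grip_width: -0.0001
```

>>> apply_moves(series="0 0 0 0 0 0.0005 0; 0 0 0 0 0 0.001 0; 0 0 0 0 0 0.001 0")

```text
clock: 19.88
tcp_pos: [0.5574, 0.0469, 0.0153]
orientation: [0.087, 1.572, -0.087]
contact_force: [-0.9, -0.2, 0.8]
grip_width: -0.0003
```

```bash
python3 s.py; python3 - <<'E'
from plan import *
im=grab_frame('scene'); cv2.imwrite('pics/s14f.png',im);crop(im,'pics/s14.png',260,230,310,290,10)
E
python3 nose.py pics/s14f.png; python3 s.py|tail -2
```

```text
t 19.875 tcp [0.5574 0.0469 0.0153] F [-0.89 -0.19  0.82] M [ 0.053  0.399 -0.048] w -0.0003 
R [[-0.0025, 0.1105, 0.9939], [-0.0001, 0.9939, -0.1105], [-1.0, -0.0004, -0.0025]]
rack [[-45.46  29.49]]
F rack xy -0.86 -0.29
pics/s14f.png [ 58.5   58.44 232.53 154.73]
rack [[-45.4   29.52]]
F rack xy -2.87 -0.06
```

View pics/s14.png

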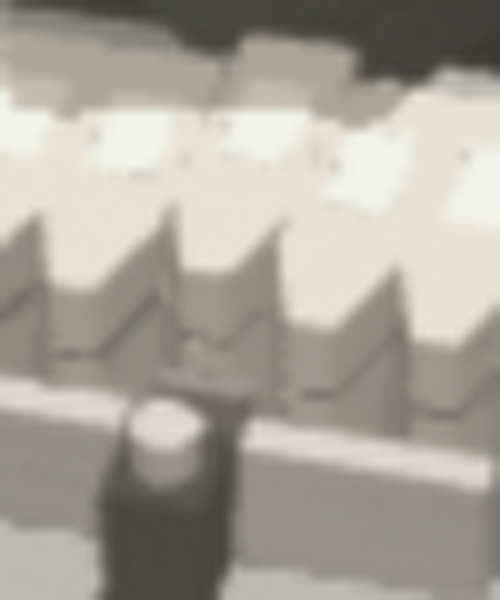

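>>> apply_moves(series="0 0 0 0 0 0.0005 0; 0 0 0 0 0 0.0005 0; 0 0 0 0 0 0.0005 0")

```text
clock: 20.3
tcp_pos: [0.5581, 0.0469, 0.0153]
orientation: [0.087, 1.571, -0.087]
contact_force: [-3.6, 0.0, 0.7]
grip_width: 0.0
```

```bash
python3 s.py
```

```text
t 20.3 tcp [0.5581 0.0469 0.0153] F [-3.6   0.04  0.7 ] M [ 0.007  0.538 -0.026] w 0.0 
R [[-0.002, 0.1105, 0.9939], [-0.0001, 0.9939, -0.1105], [-1.0, -0.0003, -0.002]]
rack [[-44.73  29.52]]
F rack xy -3.58 -0.36
```

>>> apply_moves(series="0 0 0 0 0 0.0005 0; 0 0 0 0 0 0.001 0; 0 0 0 0 0 0.001 0; 0 0 0 0 0 0.001 0")

```text
clock: 20.8
tcp_pos: [0.5591, 0.0468, 0.0154]
orientation: [0.087, 1.571, -0.087]
contact_force: [-4.6, 1.2, 2.4]
grip_width: 0.0002
```

```bash
python3 s.py
```

```text
t 20.8 tcp [0.5591 0.0468 0.0154] F [-4.6   1.18  2.4 ] M [0.06  0.828 0.028] w 0.0002 
R [[-0.002, 0.1105, 0.9939], [-0.0001, 0.9939, -0.1105], [-1.0, -0.0003, -0.002]]
rack [[-43.71  29.52]]
F rack xy -4.7 0.66
```

>>> apply_moves(series="0 0 0 0 0 0.0005 0; 0 0 0 0 0 0.001 0; 0 0 0 0 0 0.0012 0; 0 0 0 0 0 0.0012 0; 0 0 0 0 0 0.0012 0")

```text
clock: 21.42
tcp_pos: [0.5599, 0.0466, 0.0153]
orientation: [0.087, 1.572, -0.087]
contact_force: [-5.7, 0.8, 2.3]
grip_width: 0.0001
```

```bash
python3 s.py; python3 - <<'E'
from plan import *
im=grab_frame('scene'); cv2.imwrite('pics/s15f.png',im);crop(im,'pics/s15.png',260,230,310,290,10)
E
python3 nose.py pics/s15f.png; python3 s.py|tail -2
```

```text
t 21.425 tcp [0.5599 0.0466 0.0153] F [-5.67  0.79  2.33] M [ 0.14   1.024 -0.046] w 0.0001 
R [[-0.0028, 0.1106, 0.9939], [-0.0001, 0.9939, -0.1106], [-1.0, -0.0004, -0.0027]]
rack [[-42.89  29.47]]
F rack xy -5.72 0.16
pics/s15f.png [ 60.5   60.92 232.39 156.32]
rack [[-42.88  29.48]]
F rack xy -6.17 -0.16
```

View pics/s15.png

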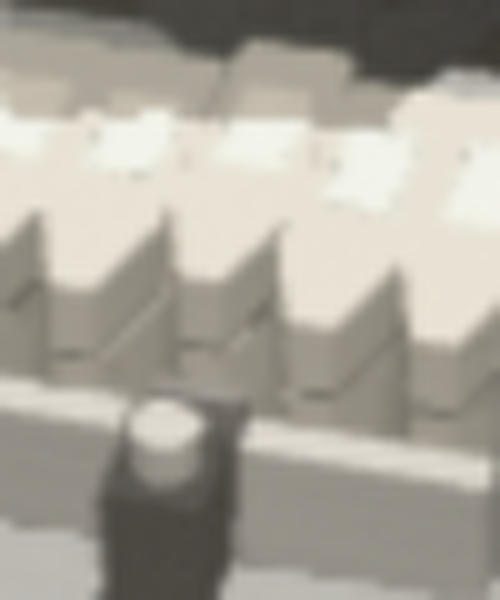

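>>> apply_moves(series="0 0 0 0 0 0.0005 0; 0 0 0 0 0 0.0005 0; 0 0 0 0 0 0.0005 0; 0 0 0 0 0 0.0005 0")

```text
clock: 21.98
tcp_pos: [0.5603, 0.0466, 0.0153]
orientation: [0.087, 1.572, -0.087]
contact_force: [-6.5, 0.7, 3.1]
grip_width: 0.0003
```

```bash
python3 s.py;python3 - <<'E'
from plan import *
im=grab_frame('scene'); cv2.imwrite('pics/s16f.png',im)
E
python3 nose.py pics/s16f.png
```

```text
t 21.975 tcp [0.5603 0.0466 0.0153] F [-6.47  0.67  3.14] M [0.135 1.074 0.015] w 0.0003 
R [[-0.003, 0.1106, 0.9939], [-0.0001, 0.9939, -0.1106], [-1.0, -0.0004, -0.003]]
rack [[-42.52  29.47]]
F rack xy -6.5 -0.05
pics/s16f.png [ 61.5   61.56 232.06 154.67]
```

>>> apply_moves(series="0 0 0 0 0 -0.001 0; 0 0 0 0 0 -0.002 0; 0 0 0 0 0 -0.002 0; 0 0 0 0 0 -0.002 0")

```text
clock: 22.52
tcp_pos: [0.5592, 0.0468, 0.0154]
orientation: [0.087, 1.57, -0.087]
contact_force: [-3.5, 0.8, 1.3]
grip_width: -0.0003
```

```bash
python3 s.py;python3 - <<'E'
from plan import *
im=grab_frame('scene'); cv2.imwrite('pics/s17f.png',im)
E
python3 nose.py pics/s17f.png
```

```text
t 22.525 tcp [0.5592 0.0468 0.0154] F [-3.5   0.8   1.29] M [0.124 0.744 0.001] w -0.0003 
R [[-0.0014, 0.1106, 0.9939], [-0.0001, 0.9939, -0.1106], [-1.0, -0.0002, -0.0014]]
rack [[-43.66  29.52]]
F rack xy -3.57 0.4
pics/s17f.png [ 60.    60.3  232.27 155.31]
```

>>> apply_moves(series="0 0 0 0 0 -0.0004 0; 0 0 0 0 0 -0.0008 0; 0 0 0 0 0 -0.0012 0; 0 0 0 0 0 -0.0016 0; 0 0 0 0 0 -0.002 0; 0 0 0 0 0 -0.0024 0; 0 0 0 0 0 -0.0028 0; 0 0 0 0 0 -0.0032 0; 0 0 0 0 0 -0.0036 0; 0 0 0 0 0 -0.0036 0")

```text
clock: 23.82
tcp_pos: [0.5556, 0.0472, 0.0155]
orientation: [0.087, 1.57, -0.087]
contact_force: [0.1, -0.2, -1.1]
grip_width: 0.0002
```

```bash
python3 s.py;python3 - <<'E'
from plan import *
im=grab_frame('scene'); cv2.imwrite('pics/s18f.png',im)
E
python3 nose.py pics/s18f.png
```

```text
t 23.825 tcp [0.5556 0.0472 0.0155] F [ 0.06 -0.16 -1.08] M [-0.029 -0.019 -0.053] w 0.0002 
R [[-0.0014, 0.1106, 0.9939], [-0.0001, 0.9939, -0.1106], [-1.0, -0.0002, -0.0014]]
rack [[-47.3   29.51]]
F rack xy 0.08 -0.15
pics/s18f.png [ 58.5   58.42 232.33 155.85]
```

>>> apply_moves(series="0 0 0 0 0 -0.008 0; 0 0 0 0 0 -0.015 0; 0 0 0 -0.04 0 -0.018 0; 0 0 0 -0.1 0 -0.02 0; 0 0 0 -0.15 0.03 -0.02 0; 0 0 0 -0.18 0.09 -0.03 0; 0 0 0 -0.18 0.15 -0.03 0; 0 0 0 -0.18 0.2 -0.03 0; 0 0 0 -0.18 0.24 -0.03 0; 0 0 0 -0.18 0.24 -0.03 0; 0 0 0 -0.18 0.24 -0.03 0")

```text
clock: 25.25
tcp_pos: [0.5521, 0.2879, 0.195]
orientation: [0.086, 1.571, -0.089]
contact_force: [0.6, -0.5, 0.1]
grip_width: 0.0002
```

```bash
python3 s.py;python3 - <<'E'
from plan import *
im=grab_frame('scene'); cv2.imwrite('pics/s19f.png',im)
t=grab_frame('top'); cv2.imwrite('pics/t19f.png',t)
a=cv2.resize(im[205:295,205:335],None,fx=4,fy=4,interpolation=cv2.INTER_CUBIC); b=cv2.resize(t[120:240,205:335],None,fx=4,fy=4,interpolation=cv2.INTER_CUBIC)
cv2.imwrite('pics/e_s.png',a); cv2.imwrite('pics/e_t.png',b)
E
python3 nose.py pics/s19f.png
```

```text
t 25.25 tcp [0.5521 0.2879 0.195 ] F [ 0.59 -0.46  0.12] M [0.009 0.017 0.027] w 0.0002 
R [[-0.0022, 0.111, 0.9938], [-0.0013, 0.9938, -0.111], [-1.0, -0.0016, -0.002]]
rack [[-77.36 268.37]]
F rack xy 0.64 -0.39
pics/s19f.png [ 58.5   58.44 232.46 156.26]
```

View pics/e_s.png

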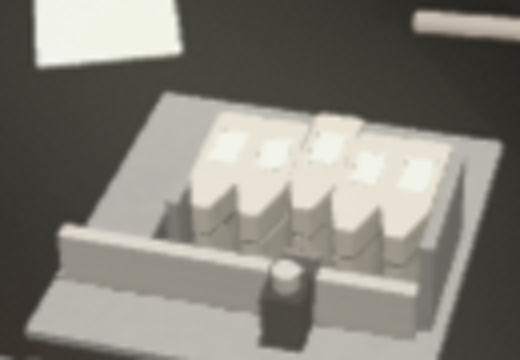

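View pics/t19f.png

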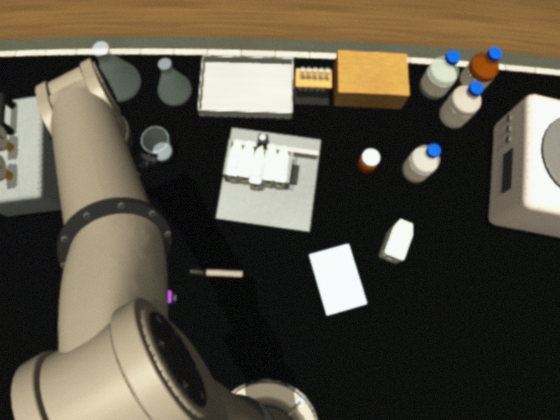

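```bash
python3 -c "
from bench import hand_in; print(hand_in())"
```

```text
the job is handed in; nothing more can be done
None
```

The spare box is in the gap and the job is handed in, but the stop is no longer pressed in. It pushed the box back about 3 mm when I let go, leaving the nose resting against it.

**What I did:** I stood the box on the front ledge in line with the gap and let go once to check it. I then slid it in by grip; box_c, box_d and the end plate gave way. I released it and pushed the last part home with shut fingers on its rear face, finishing at about 25 s.

**How far the stop was pressed:** at the deepest point I estimate 2.6 mm from the force and finger position, and 3.1 mm from the camera. Both are inside 2 to 4 mm. The push force was 6.5 N.

**After letting go:** the push and back-off forces differ by only about 1.1 N, so friction on the box is roughly 0.5 N. That cannot hold against the stop's spring. If the stop had to stay pressed 2 to 4 mm after release, that was not met.

**Last checks:**
- **Spare box:** the nose was at 58.4 mm behind the rack's origin in two pictures, one just after the fingers left it and one after the arm had moved clear.
- **Row:** all the boxes in it are upright.
- **Rest of the bench:** the wide box, marker, jar, bottle and beaker look unmoved. The arm hid the red box and most of the purple one in the last top view. I checked neither in the last scene picture, and I never moved the fingers near them.

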